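# Peel the top socket tray from a stuck nested stack

### The job

The carton of new socket trays on the bench has been slit open and its two long flaps stand ajar: fold both flaps right back, then peel the top tray off the stuck stack by lifting one corner well up before the opposite corner leaves its place, so that the tray beneath stays seated in the carton. Finish still holding that tray in the gripper, right way up, level and still, a good hand's breadth (some 10 cm) clear above the carton; do not put it down or let go, and leave the other things on the bench where they are.

Things in the scene. Friction and masses are not known exactly. Their poses are not given: they have to be found in the camera images.
- carton: Brown corrugated carton, open on top, 250 (x) x 194 (y) x 110 mm high, walls and floor 5 mm, fixed to the bench; a nested stack of three equal grey trays fills it. Origin at the centre of its underside, z up. Its two short flaps already hang down outside the ends (45 mm out); the two long flaps hinge on the top edges of the long sides, y = +97 and -97 mm.
- flap_left (a joint): Angle of the long flap on the carton's +y side (board 246 mm long along x, 94 mm from hinge to free edge, 4 mm thick). 0: lying flat over the carton's mouth; 1.57: standing upright; 3.14: folded back flat outwards; stop at 3.6. Starts ajar at 0.8 to 1.2. Weightless to the touch (under 1 N at the edge) and stays where it is left.
- flap_right (a joint): The same for the long flap on the carton's -y side.
- flap_left_edge (a point): Middle of the free edge of the left flap, on its inner face (the face towards the trays when it is closed).
- flap_right_edge (a point): The same point on the right flap.
- flap_left_hinge (a point): Middle of the left flap's hinge line (the line runs along the carton's x), 110 mm above the bench.
- flap_right_hinge (a point): The same point on the right flap's hinge line.
- tray_top: Top tray, formed grey plastic, 220 (x) x 164 (y) x 50 mm, about 0.12 kg, corners cut off at 45 degrees (44 mm along each side). A turned-down rim 10 mm wide, 24 mm high runs round its top, flush outside; inside it is open over 30 mm deep. It clings to the tray below over the first 8 mm of lift (9 N lifts one corner, 16 N all). Origin at the centre of its underside, axes as the carton's.
- tray_top_near_left (a point): Middle of the top tray's near left cut corner, on the outer edge of its rim's top (-88, +60, 50 mm in the tray's frame), at the start 7 mm below the carton's edge. The cut edge is 62 mm long, at 45 degrees; the rim's centre line is 5 mm inwards; from here it is 45 mm straight out to the carton's inner corner, but only 10 mm from the straight rims to the carton's sides.
- tray_top_near_right (a point): Middle of the top tray's near right cut corner, on the outer edge of its rim's top (-88, -60, 50 mm in the tray's frame), at the start 7 mm below the carton's edge. The cut edge is 62 mm long, at 45 degrees; the rim's centre line is 5 mm inwards; from here it is 45 mm straight out to the carton's inner corner, but only 10 mm from the straight rims to the carton's sides.
- tray_top_far_left (a point): Middle of the top tray's far left cut corner, on the outer edge of its rim's top (+88, +60, 50 mm in the tray's frame), at the start 7 mm below the carton's edge. The cut edge is 62 mm long, at 45 degrees; the rim's centre line is 5 mm inwards; from here it is 45 mm straight out to the carton's inner corner, but only 10 mm from the straight rims to the carton's sides.
- tray_top_far_right (a point): Middle of the top tray's far right cut corner, on the outer edge of its rim's top (+88, -60, 50 mm in the tray's frame), at the start 7 mm below the carton's edge. The cut edge is 62 mm long, at 45 degrees; the rim's centre line is 5 mm inwards; from here it is 45 mm straight out to the carton's inner corner, but only 10 mm from the straight rims to the carton's sides.
- tray_next: Second tray, equal to the top one and nested 24 mm lower: the top tray's rim stands on its rim. It clings harder (about 29 N in all) to the bottom tray, which is fast in the carton. Origin at the centre of its underside.
- oil_bottle: Black flat-sided engine oil bottle with a round grey cap, 66 x 96 mm, 208 mm high, standing on the bench. Origin under its centre. Leave alone.
- socket_large: Steel wrench socket, 38 mm in diameter, 50 mm high, upright on the bench. Leave alone.
- socket_small: Steel wrench socket, 26 mm in diameter, 40 mm high, upright on the bench. Leave alone.
- ratchet: Steel wrench 190 mm long lying flat on the bench. Leave alone.
Not all that is in view belongs to the job. What is shaped like the tray_top but blue is not meant.

How it is judged:
By the outcome, as a careful person would: the job done as asked, in the order asked, and still so for the second after the job is handed in, while the arm keeps its last pose, push and grip.
It also fails if it takes over 64 s, if anything falls off the work surface, if the arm or the gripper's body presses on something with over 40 N, if the wrist force passes 120 N, or if a joint passes its speed limit or range.

### The arm

A 6-joint arm with a two-finger parallel gripper is mounted at the origin on the work surface. World frame = base frame: x ahead of the robot, y to its left, z up, the work surface at z = 0. Lengths are in m, angles in rad, forces in N, time in s.
With the tool pointing down it reaches from about 0.275 to 0.975 m from the base axis. Payload 8.4 kg.
Tool frame: the origin (TCP) lies where the fingers leave the gripper's body, on its centre line; the fingertips stand 88 mm ahead of it and the grasp point (between the pads) lies 69 mm ahead of it; x points along the fingers, y is the direction in which the jaws open and shut, and the axes are right-handed (so a half turn about x gives the same grasp; the last joint's range is limited). The gripper opens to 92 mm and grips with 3 to 60 N. Pads are 20 mm wide; open, the fingers measure 128 mm over their backs; the gripper's body (75 mm by 189 mm) begins 69 mm behind the grasp point.
Start: joints at [-1.215, 0.353, 1.633, -0, 1.155, -0.002], TCP at [0.219, -0.585, 0.303] pointing down, gripper open.
Joint ranges: [-2.63, 2.63], [-0.92, 2.1], [0.06, 2.66], [-1.3, 4.44], [0, 2.69], [-3.02, 3.02]. Speed limits (rad/s): [2.22, 2.22, 2.79, 3.14, 3.14, 3.14].

### API

Orientations are given as a 3x3 rotation matrix whose columns are the frame's x, y, z axes.
In Python, from cell import * gives the robot as it stands.
- The arm moves only by the tool drive_tool, never from a script. Its argument "rows" is a list that holds one entry, the list of rows, each a list of 5 numbers: the shift along the tool's x, y, z in units of 0.4 m (1.0 is 0.4 m), then the turn about the tool's x in units of 45 degrees (1.0 is 45 degrees), then the opening, from -1 (shut) to 1 (fully open). A call has 1 to 20 rows; each row is the pose to reach, as a shift and turn from the pose commanded when the call began, along the tool's axes at that moment; what a row does not reach only later rows make up. A row lasts 1/10 s, in which the tool goes at most 50 mm and 8.59 degrees, less where a joint would pass 70% of its speed; a pose out of reach is approached as far as the arm can. A call with a number of a shift or a turn outside -1 to 1 is refused whole. A call with a gripper value outside its range is refused whole. The fingers move at their own pace and stop on an object; "newtons" is the grip in N (left out, the last holds). Time passes only in rows, so rows that repeat a pose let the fingers close. It gives the time, the measured TCP pose, the force and the opening at its end, in the units of the state.
- get_state(): the state, without advancing time (a new reading comes with each control period).
- grab_frame(name): name is "scene" or "side" or "wrist"; returns a dict with "color" (400x640x3 uint8, blue, green, red), "fx", "fy", "cx", "cy" (pixels), "R" (3x3) and "t" (3): a world point X has camera coordinates R X + t; the wrist camera has in their place "hand_eye" (4x4, takes a point from camera to tool coordinates, whose origin is the TCP and whose axes are the tool frame's). Camera axes: x right, y down, z forward; pixel columns grow to the right and rows downward; lengths in m; the calibration is good to about 2 mm. The wrist camera is an equidistant fisheye: a pixel r from the principal point sees the ray r / f radians off the axis. A picture is of the moment at which its call begins: read the wrist's pose just before it. There is no depth.
- close_job(): hands the job in, once; it reports no verdict.
The state is a dict: "time_s": time; "joint_pos": joint angles; "joint_velocities": joint speeds; "joint_torque": joint torques, N m; "tcp_pos": TCP position; "eef_rot": TCP orientation; "ft_force": force on the tool from outside, world axes, zero at the start; "torque": the same for the moment, N m; "grip_width": opening from 0.0 (shut) to 1.0 (fully open).
Only numpy, scipy, OpenCV 4.12 (cv2) and the standard library are available. Lean on these libraries where they do the work, as an engineer would, in place of code of your own. Each camera call takes 0.05 s, during which the arm holds its last target.

## Working session

There is one attempt and no reset: what is moved stays moved. The work goes in short steps, Python scripts to look and compute and a tool call to move; the robot and the scene stay as the last step left them, time stands still between calls to the robot, and variables do not carry over. Pictures are saved under pics/ and viewed, and the job is handed in when it is done.

Besides the shell and the picture viewer there is one more tool, called after "Request:" in YAML: its name, and indented under it one key for each argument. drive_tool: Moves the arm, as the interface text tells. Its arguments: {"type":"object","properties":{"rows":{"type":"array"},"newtons":{"type":"number"}},"required":["rows"]}

```bash
ls; mkdir -p pics
python3 - <<'E'
from cell import *
import cv2,numpy as np,pickle
s=get_state();print({k:np.round(v,3).tolist() for k,v in s.items()})
for n in ["scene","side","wrist"]:
    f=grab_frame(n);cv2.imwrite(f"pics/{n}0.png",f["color"]);pickle.dump(f,open(f"pics/{n}0.pkl","wb"))
    print(n,{k:np.round(v,3).tolist() for k,v in f.items() if k!="color"})
E
```

```text
pics
{'time_s': 0.0, 'joint_pos': [-1.215, 0.354, 1.634, -0.0, 1.155, -0.002], 'joint_velocities': [0.001, 0.002, -0.0, 0.001, -0.002, -0.001], 'joint_torque': [-0.005, -59.386, -33.422, 0.069, 0.023, -0.0], 'tcp_pos': [0.219, -0.585, 0.302], 'eef_rot': [[-0.001, 0.35, -0.937], [0.001, -0.937, -0.35], [-1.0, -0.001, 0.0]], 'ft_force': [0.184, -0.686, 0.302], 'torque': [0.01, -0.059, -0.001], 'grip_width': 0.999}
scene {'fx': 474.064, 'fy': 474.064, 'cx': 323.467, 'cy': 194.49, 'R': [[0.347, 0.938, -0.003], [0.603, -0.226, -0.765], [-0.718, 0.264, -0.644]], 't': [-0.166, -0.25, 1.639]}
side {'fx': 385.359, 'fy': 385.359, 'cx': 320.72, 'cy': 192.838, 'R': [[-0.93, -0.368, 0.003], [-0.191, 0.476, -0.858], [0.314, -0.799, -0.513]], 't': [0.481, 0.218, 1.015]}
wrist {'fx': 309.707, 'fy': 309.707, 'cx': 316.379, 'cy': 198.978, 'hand_eye': [[0.001, -0.298, 0.954, -0.081], [1.0, -0.0, -0.001, 0.001], [0.001, 0.954, 0.298, -0.085], [0.0, 0.0, 0.0, 1.0]]}
```

View pics/scene0.png

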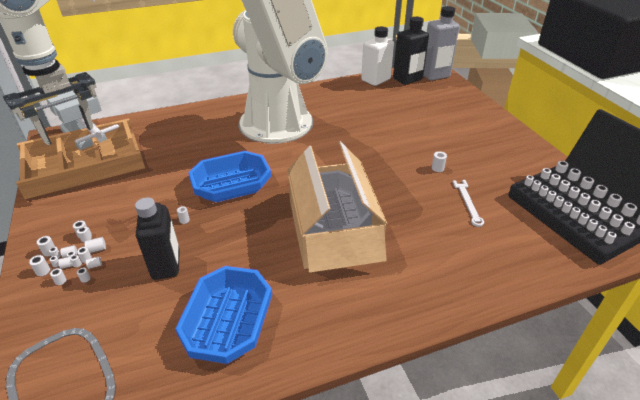

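View pics/side0.png

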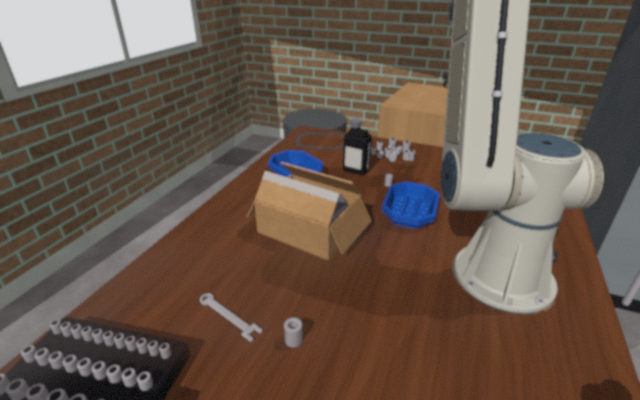

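View pics/wrist0.png

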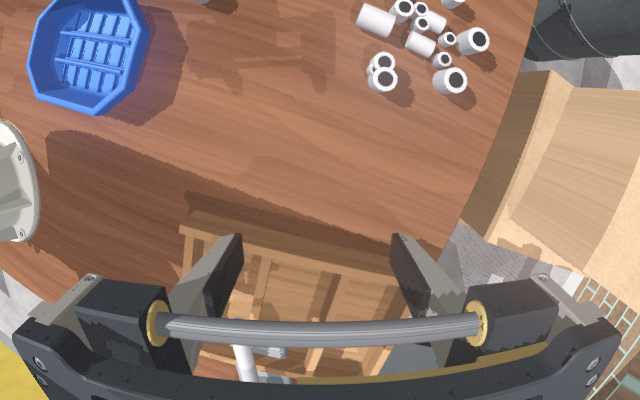

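The only grey tray stack is in the carton: (335,205) in scene, (310,210) in side. The two blue trays (230,175) and (225,312) are not meant. I'll enlarge to confirm this and measure.

Run:
```python
import cv2
a=cv2.imread("pics/scene0.png")[130:280,265:405];cv2.imwrite("pics/sc_crop.png",cv2.resize(a,None,fx=4,fy=4,interpolation=2)[:600])
a=cv2.imread("pics/side0.png")[150:265,235:385];cv2.imwrite("pics/si_crop.png",cv2.resize(a,None,fx=5,fy=5,interpolation=2))
```

```text
(no output)
```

View pics/sc_crop.png

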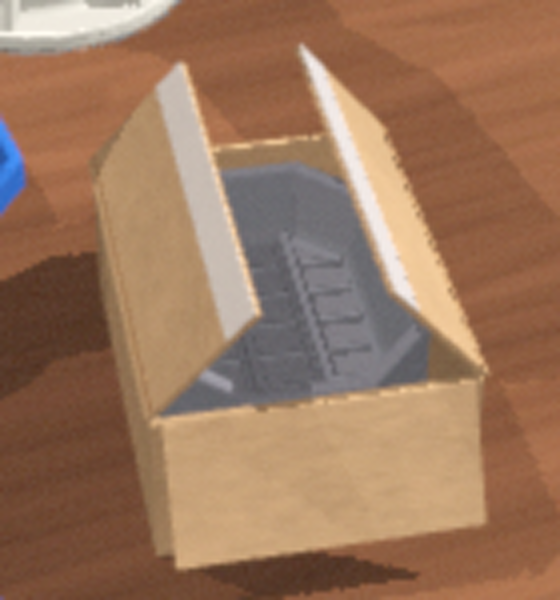

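View pics/si_crop.png

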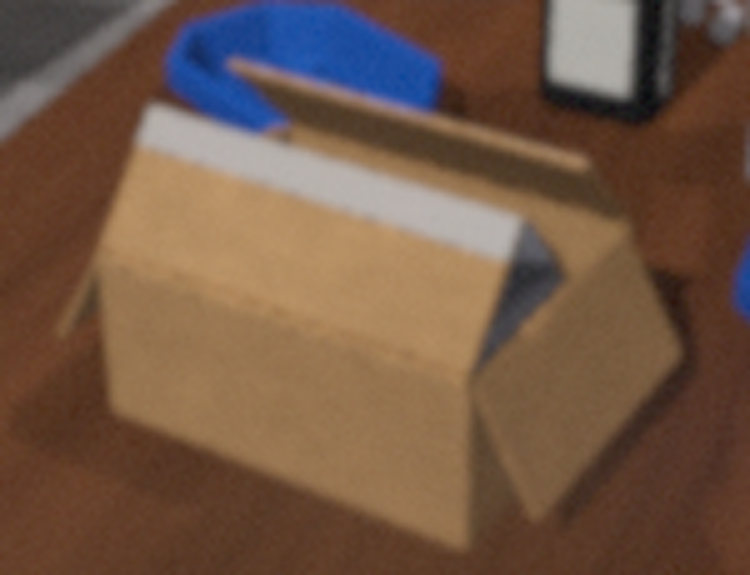

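```bash
cat > h.py <<'E'
import numpy as np,cv2,pickle
def ray(f,p):
    d=np.array([(p[0]-f["cx"])/f["fx"],(p[1]-f["cy"])/f["fy"],1.]);R=np.array(f["R"]);t=np.array(f["t"])
    return -R.T@t,R.T@d
def onz(f,p,z):
    o,d=ray(f,p);return o+d*(z-o[2])/d[2]
def proj(f,X):
    c=np.array(f["R"])@X+np.array(f["t"]);return np.array([f["cx"]+f["fx"]*c[0]/c[2],f["cy"]+f["fy"]*c[1]/c[2]])
def wray(f,p,s):
    v=np.array([p[0]-f["cx"],p[1]-f["cy"]]);r=np.hypot(*v);th=r/f["fx"]
    d=np.array([*(v/r*np.sin(th)),np.cos(th)]);H=np.array(f["hand_eye"]);R=np.array(s["eef_rot"])
    return R@H[:3,3]+np.array(s["tcp_pos"]),R@H[:3,:3]@d
def wonz(f,p,s,z):
    o,d=wray(f,p,s);return o+d*(z-o[2])/d[2]
def wproj(f,X,s):
    R=np.array(s["eef_rot"]);H=np.array(f["hand_eye"]);c=H[:3,:3].T@(R.T@(X-np.array(s["tcp_pos"]))-H[:3,3])
    r=np.hypot(c[0],c[1]);th=np.arctan2(r,c[2]);return np.array([f["cx"],f["cy"]])+f["fx"]*th*c[:2]/r
E
python3 - <<'E'
from h import *
S=pickle.load(open("pics/scene0.pkl","rb"));D=pickle.load(open("pics/side0.pkl","rb"))
s=lambda u,v:(u/4+265,v/4+130); d=lambda u,v:(u/5+235,v/5+150)
P={k:onz(S,s(*p),.11) for k,p in dict(fr=(158,418),fl=(485,372),nr=(95,168),nl=(385,125)).items()}
Q={k:onz(D,d(*p),.11) for k,p in dict(fl=(103,258),nl=(470,375),nr=(630,220)).items()}
for k in P:print(k,P[k].round(3),Q.get(k,np.zeros(1)).round(3))
print("c",sum(P.values())/4); 
for a,b in(("nr","fr"),("nl","fl"),("nr","nl"),("fr","fl")):
  e=P[b]-P[a];print(a,b,np.linalg.norm(e),np.degrees(np.arctan2(e[1],e[0])))
e=Q["fl"]-Q["nl"];print(np.linalg.norm(e),np.degrees(np.arctan2(e[1],e[0])))
e=Q["nl"]-Q["nr"];print(np.linalg.norm(e),np.degrees(np.arctan2(e[1],e[0])))
# flap edges
c=sum(P.values())/4
for z in (.17,.18,.19,.2):
  print(z,"R",onz(S,s(182,65),z).round(3),onz(S,s(258,315),z).round(3),"L",onz(S,s(300,45),z).round(3),onz(S,s(412,308),z).round(3),"Lside",onz(D,d(145,105),z).round(3),onz(D,d(520,220),z).round(3))
print(onz(S,(154,272),0),onz(S,(439,170),0))
E
```

```text
fr [ 0.661 -0.113  0.11 ] [0.]
fl [0.692 0.075 0.11 ] [0.692 0.072 0.11 ]
nr [ 0.428 -0.078  0.11 ] [ 0.42  -0.084  0.11 ]
nl [0.451 0.119 0.11 ] [0.454 0.101 0.11 ]
c [0.55774878 0.00073884 0.11      ]
nr fr 0.23599741675925864 -8.497145881677783
nl fl 0.24484745079749323 -10.223821324345009
nr nl 0.1981863736280308 83.38298166317092
fr fl 0.19071514899636877 80.83088935251784
0.24029145916573091 -7.061199013339308
0.1877544175442933 79.74338505511521
0.17 R [ 0.419 -0.014  0.17 ] [ 0.662 -0.054  0.17 ] L [0.424 0.066 0.17 ] [0.687 0.028 0.17 ] Lside [ 0.703 -0.007  0.17 ] [0.45  0.036 0.17 ]
0.18 R [ 0.433 -0.018  0.18 ] [ 0.673 -0.058  0.18 ] L [0.438 0.061 0.18 ] [0.697 0.022 0.18 ] Lside [0.693 0.01  0.18 ] [0.445 0.052 0.18 ]
0.19 R [ 0.447 -0.023  0.19 ] [ 0.683 -0.062  0.19 ] L [0.452 0.055 0.19 ] [0.707 0.017 0.19 ] Lside [0.683 0.027 0.19 ] [0.44  0.067 0.19 ]
0.2 R [ 0.461 -0.027  0.2  ] [ 0.694 -0.066  0.2  ] L [0.466 0.049 0.2  ] [0.717 0.012 0.2  ] Lside [0.673 0.043 0.2  ] [0.435 0.083 0.2  ]
[ 0.54958299 -0.45525222  0.        ] [ 4.37010787e-01  3.85835176e-01 -1.11022302e-16]
```

```bash
cat >> h.py <<'E'
def plan(pos,az=None):
    "print shift units & turn units from current pose to world pos, tool-y azimuth az (deg)"
    from cell import get_state
    s=get_state();R=np.array(s["eef_rot"]);d=R.T@(np.array(pos)-np.array(s["tcp_pos"]))
    y=R[:,1];a0=np.degrees(np.arctan2(y[1],y[0]));t=0
    if az is not None: t=-((az-a0+180)%360-180)
    print("shift",(d/.4).round(4),"dist",np.linalg.norm(d).round(4),"turn deg",round(t,2),"units",round(t/45,4),"t",s["time_s"],"az0",round(a0,2),"F",np.round(s["ft_force"],1),"tcp",np.round(s["tcp_pos"],4),"w",round(s["grip_width"],3))
    return s
E
python3 -c "
from h import *
plan([.545,.0,.40],-9)"
```

```text
shift [-0.2435 -1.0849 -1.2762] dist 0.677 turn deg -60.5 units -1.3445 t 0.15 az0 -69.5 F [-0.1 -0.1  0.2] tcp [ 0.2188 -0.5851  0.3021] w 1.001
```

Request:
drive_tool:
  rows:
    - [[-0.24,-0.54,-0.64,-0.67,-1],[-0.24,-0.54,-0.64,-0.67,-1],[-0.24,-0.54,-0.64,-0.67,-1],[-0.24,-0.54,-0.64,-0.67,-1],[-0.24,-0.54,-0.64,-0.67,-1],[-0.24,-0.54,-0.64,-0.67,-1],[-0.24,-0.54,-0.64,-0.67,-1],[-0.24,-0.54,-0.64,-0.67,-1]]
  newtons: 20

```text
time_s: 0.95
tcp_pos: [0.3854, -0.2898, 0.4005]
eef_rot: [[0.003, 0.776, -0.631], [-0.0, -0.631, -0.776], [-1.0, 0.003, -0.002]]
ft_force: [-0.5, -0.0, 1.1]
grip_width: 0.327
```

```bash
python3 -c "
from h import *
plan([.545,.0,.40],-9)"
```

```text
shift [ 0.0023 -0.1471 -0.814 ] dist 0.3309 turn deg -30.09 units -0.6687 t 0.95 az0 -39.09 F [-0.5 -0.   1.1] tcp [ 0.3854 -0.2898  0.4005] w 0.327
```

Request:
drive_tool:
  rows:
    - [[0,-0.147,-0.814,-0.669,-1],[0,-0.147,-0.814,-0.669,-1],[0,-0.147,-0.814,-0.669,-1],[0,-0.147,-0.814,-0.669,-1],[0,-0.147,-0.814,-0.669,-1],[0,-0.147,-0.814,-0.669,-1],[0,-0.147,-0.814,-0.669,-1],[0,-0.147,-0.814,-0.669,-1],[0,-0.147,-0.814,-0.669,-1],[0,-0.147,-0.814,-0.669,-1]]

```text
time_s: 1.95
tcp_pos: [0.5435, -0.0056, 0.3983]
eef_rot: [[-0.001, 0.987, -0.162], [-0.001, -0.162, -0.987], [-1.0, -0.001, 0.001]]
ft_force: [0.3, -0.1, 0.6]
grip_width: 0.0
```

Run:
```python
from h import *
from cell import *
s=plan([.545,0,.4],-9)
f=grab_frame("wrist");cv2.imwrite("pics/w1.png",f["color"]);pickle.dump((f,s),open("pics/w1.pkl","wb"))
```

```text
shift [-0.0042  0.0014 -0.0144] dist 0.006 turn deg -0.29 units -0.0066 t 1.95 az0 -9.29 F [ 0.3 -0.1  0.6] tcp [ 0.5435 -0.0056  0.3983] w 0.0
```

View pics/w1.png

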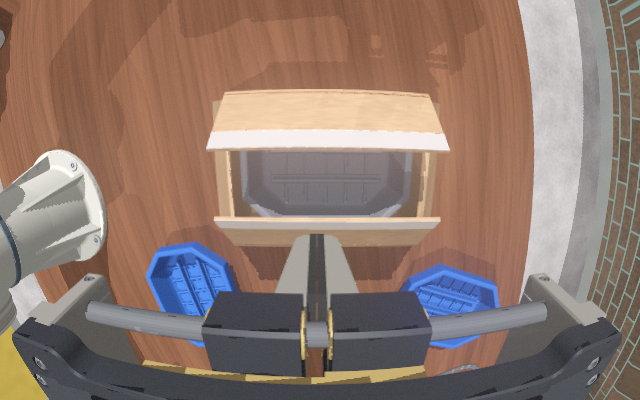

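Run:
```python
from h import *
f,s=pickle.load(open("pics/w1.pkl","rb"))
L=[wonz(f,p,s,.11) for p in((224,93),(434,96))]; print("Lhinge",np.round(L,4))
e=L[1]-L[0];print(np.linalg.norm(e),np.degrees(np.arctan2(e[1],e[0])),(L[0]+L[1])/2)
R=[wonz(f,p,s,.11) for p in((227,247),(418,245))]; print("Rhinge?",np.round(R,4))
for z in(.175,.185,.195):
  for n,a,b in(("L",(207,150),(449,150)),("R",(215,218),(440,218))):
    A,B=wonz(f,a,s,z),wonz(f,b,s,z);e=B-A;print(z,n,A.round(4),B.round(4),np.linalg.norm(e).round(4),np.degrees(np.arctan2(e[1],e[0])).round(2),((A+B)/2).round(4))
S=pickle.load(open("pics/scene0.pkl","rb"))
a=np.radians(-9.3);ux=np.array([np.cos(a),np.sin(a),0]);uy=np.array([-ux[1],ux[0],0])
for c in([.555,0,.11],[.56,0,.11]):
  for q in((125,97),(125,-97),(-125,97),(-125,-97)):
    X=np.array(c)+q[0]/1e3*ux+q[1]/1e3*uy;print(q,X.round(3),wproj(f,X,s).round(0),((proj(S,X)-[265,130])*4).round(0))
```

```text
Lhinge [[0.4506 0.1136 0.11  ]
 [0.7029 0.0709 0.11  ]]
0.2558540635449369 -9.615435351691794 [0.57674399 0.09226208 0.11      ]
Rhinge? [[ 0.4072 -0.0846  0.11  ]
 [ 0.6658 -0.1245  0.11  ]]
0.175 L [0.4394 0.0541 0.175 ] [0.6886 0.0142 0.175 ] 0.2524 -9.08 [0.564  0.0342 0.175 ]
0.175 R [ 0.4293 -0.02    0.175 ] [ 0.6743 -0.0606  0.175 ] 0.2483 -9.41 [ 0.5518 -0.0403  0.175 ]
0.185 L [0.4433 0.0548 0.185 ] [0.6843 0.0163 0.185 ] 0.2441 -9.08 [0.5638 0.0356 0.185 ]
0.185 R [ 0.4336 -0.0168  0.185 ] [ 0.6705 -0.0561  0.185 ] 0.2401 -9.41 [ 0.552  -0.0364  0.185 ]
0.195 L [0.4472 0.0556 0.195 ] [0.68   0.0184 0.195 ] 0.2358 -9.08 [0.5636 0.037  0.195 ]
0.195 R [ 0.4378 -0.0136  0.195 ] [ 0.6667 -0.0515  0.195 ] 0.232 -9.41 [ 0.5522 -0.0326  0.195 ]
(125, 97) [0.694 0.076 0.11 ] [427.  93.] [487. 375.]
(125, -97) [ 0.663 -0.116  0.11 ] [416. 240.] [154. 421.]
(-125, 97) [0.447 0.116 0.11 ] [221.  92.] [379. 123.]
(-125, -97) [ 0.416 -0.076  0.11 ] [231. 240.] [ 93. 157.]
(125, 97) [0.699 0.076 0.11 ] [431.  93.] [491. 380.]
(125, -97) [ 0.668 -0.116  0.11 ] [419. 239.] [157. 427.]
(-125, 97) [0.452 0.116 0.11 ] [225.  91.] [382. 127.]
(-125, -97) [ 0.421 -0.076  0.11 ] [235. 240.] [ 96. 161.]
```

Request:
drive_tool:
  rows:
    - [[0.405,0.03,0,0,-1],[0.405,0.03,0,0,-1],[0.405,0.03,0,0,-1],[0.405,0.03,0,0,-1],[0.405,0.03,0,0,-1],[0.405,0.03,-0.075,0,-1],[0.405,0.03,-0.15,0,-1],[0.405,0.03,-0.225,0,-1],[0.405,0.03,-0.3,0,-1],[0.44,0.03,-0.33,0,-1],[0.47,0.03,-0.36,0,-1],[0.5,0.03,-0.4,0,-1],[0.53,0.03,-0.41,0,-1],[0.53,0.03,-0.41,0,-1],[0.53,0.03,-0.41,0,-1]]

```text
time_s: 3.5
tcp_pos: [0.5819, 0.1551, 0.186]
eef_rot: [[-0.001, 0.987, -0.161], [-0.001, -0.161, -0.987], [-1.0, -0.001, 0.001]]
ft_force: [0.5, -0.5, 1.0]
grip_width: 0.003
```

Run:
```python
from h import *
from cell import *
s=plan([.557,-.001,.3],-9.3)
f=grab_frame("side");cv2.imwrite("pics/s2.png",f["color"])
```

```text
shift [-0.2847  0.001   0.3953] dist 0.1949 turn deg 0.05 units 0.0012 t 3.5 az0 -9.25 F [ 0.5 -0.5  1. ] tcp [0.5819 0.1551 0.186 ] w 0.003
```

View pics/s2.png

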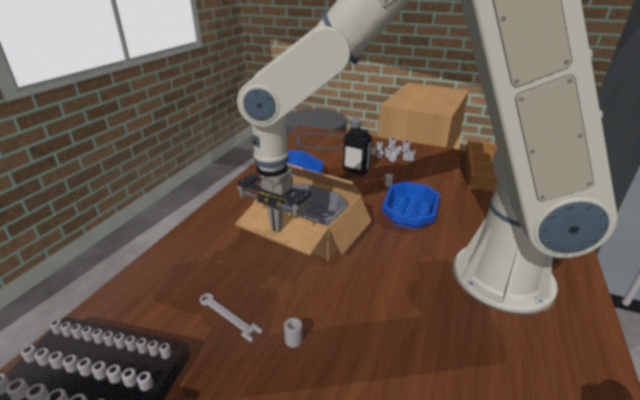

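Request:
drive_tool:
  rows:
    - [[-0.17,0,0,0,-1],[-0.17,0,0,0,-1],[-0.17,0,0.39,0,-1],[-0.17,0,0.39,0,-1],[-0.17,0,0.39,0,-1],[-0.13,0,0.39,0,-1],[-0.13,0,0.465,0,-1],[-0.13,0,0.54,0,-1],[-0.13,0,0.615,0,-1],[-0.13,0,0.69,0,-1],[-0.095,0,0.72,0,-1],[-0.065,0,0.75,0,-1],[-0.035,0,0.79,0,-1],[-0.005,0,0.8,0,-1],[-0.005,0,0.8,0,-1],[-0.005,0,0.8,0,-1]]

```text
time_s: 5.15
tcp_pos: [0.5307, -0.1598, 0.1881]
eef_rot: [[-0.001, 0.987, -0.16], [0.0, -0.16, -0.987], [-1.0, -0.001, -0.0]]
ft_force: [0.2, 0.4, -0.8]
grip_width: 0.002
```

Run:
```python
from h import *
from cell import *
s=plan([.547,-.06,.4],-9.3)
f=grab_frame("scene");cv2.imwrite("pics/s3.png",f["color"])
```

```text
shift [-5.298e-01 -4.000e-04 -2.531e-01] dist 0.2349 turn deg 0.06 units 0.0014 t 5.15 az0 -9.24 F [ 0.2  0.4 -0.8] tcp [ 0.5307 -0.1598  0.1881] w 0.002
```

View pics/s3.png

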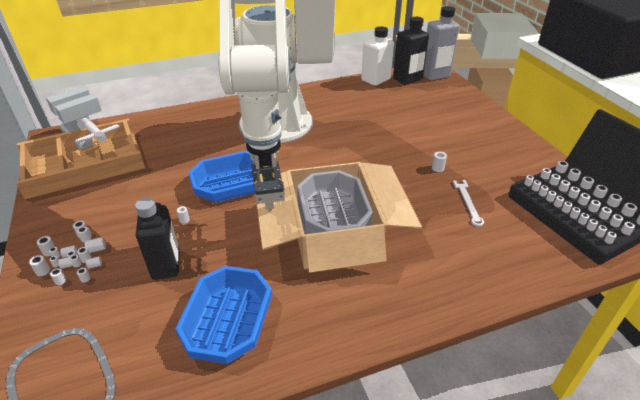

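Request:
drive_tool:
  rows:
    - [[-0.45,0,-0.25,0,-1],[-0.45,0,-0.25,0,-1],[-0.45,0,-0.25,0,-1],[-0.45,0,-0.25,0,-1],[-0.45,0,-0.25,0,-1],[-0.45,0,-0.25,0,-1],[-0.45,0,-0.25,0,-1]]

```text
time_s: 5.9
tcp_pos: [0.5463, -0.0615, 0.3677]
eef_rot: [[-0.001, 0.987, -0.16], [-0.0, -0.16, -0.987], [-1.0, -0.001, 0.0]]
ft_force: [-0.6, 0.4, 0.2]
grip_width: 0.004
```

Run:
```python
from h import *
from cell import *
s=plan([.547,-.06,.36],-9.3)
f=grab_frame("wrist");cv2.imwrite("pics/w4.png",f["color"]);pickle.dump((f,s),open("pics/w4.pkl","wb"))
a=f["color"][30:300,180:460];cv2.imwrite("pics/w4c.png",cv2.resize(a,None,fx=2.2,fy=2.2,interpolation=2))
f=grab_frame("scene");pickle.dump(f,open("pics/sc4.pkl","wb"))
a=f["color"][130:280,245:425];cv2.imwrite("pics/sc4c.png",cv2.resize(a,None,fx=4,fy=4,interpolation=2))
```

```text
shift [ 0.0192  0.0013 -0.004 ] dist 0.0079 turn deg 0.09 units 0.0021 t 5.9 az0 -9.21 F [-0.6  0.4  0.2] tcp [ 0.5463 -0.0615  0.3677] w 0.004
```

View pics/w4c.png

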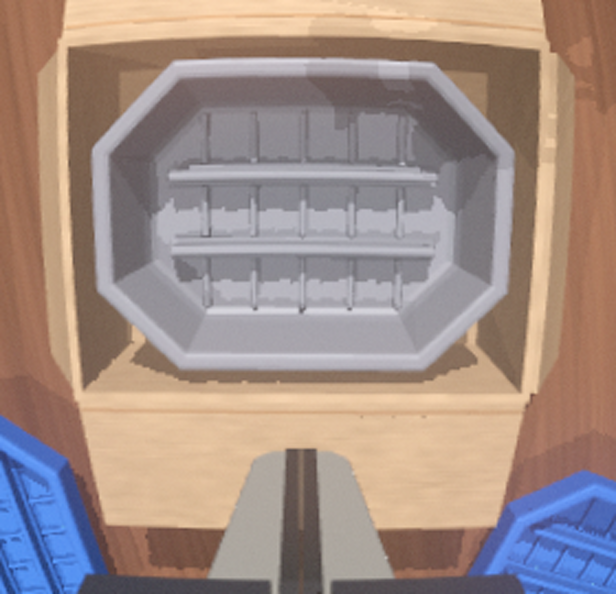

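View pics/sc4c.png

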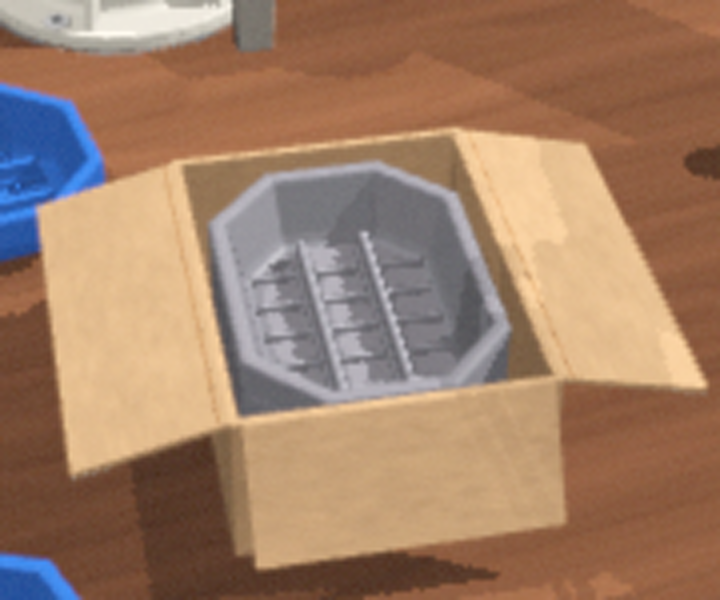

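Grey tray with both flaps lying flat. Wrist crop: near-left cut from (94,155) to (175,60), far-right cut from (508,292) to (428,368). Next I'll cast rays onto z = 0.103.

Run:
```python
from h import *
f,s=pickle.load(open("pics/w4.pkl","rb"))
V=dict(nl=((94,155),(175,60)),fl=((434,61),(512,158)),fr=((509,292),(428,369)),nr=((181,369),(97,292)))
M={}
for k,(a,b) in V.items():
    A,B=[wonz(f,(p[0]/2.2+180,p[1]/2.2+30),s,.103) for p in(a,b)];e=B-A;M[k]=(A+B)/2
    print(k,M[k].round(4),np.linalg.norm(e).round(4),np.degrees(np.arctan2(e[1],e[0])).round(1))
c=sum(M.values())/4;print("c",c);d=(M["fl"]+M["fr"]-M["nl"]-M["nr"]);print(np.linalg.norm(d)/2,np.degrees(np.arctan2(d[1],d[0])))
d=(M["fl"]+M["nl"]-M["fr"]-M["nr"]);print(np.linalg.norm(d)/2,np.degrees(np.arctan2(d[1],d[0]))-90)
S=pickle.load(open("pics/sc4.pkl","rb"))
for k,p in dict(nl=((380+445)/2,(163+190)/2),nr=((268+212)/2,(176+220)/2),fl=((510+495)/2,(328+378)/2)).items():
    print(k,onz(S,(p[0]/4+245,p[1]/4+130),.103).round(4))
a=np.radians(-9.3);ux=np.array([np.cos(a),np.sin(a),0]);uy=np.array([-ux[1],ux[0],0])
for k,(i,j) in dict(nl=(-88,60),nr=(-88,-60),fl=(88,60),fr=(88,-60)).items():
    X=c+i/1e3*ux+j/1e3*uy;print(k,"model",X.round(4))
```

```text
nl [0.482  0.0671 0.103 ] 0.0639 38.1
fl [0.6522 0.0385 0.103 ] 0.0638 -58.2
fr [ 0.6352 -0.0767  0.103 ] 0.0602 -143.8
nr [ 0.4616 -0.0486  0.103 ] 0.0613 126.5
c [ 0.55774543 -0.00491208  0.103     ]
0.17420699369515388 -9.362498019557231
0.11693156804969969 -9.19684352290247
nl [0.4823 0.0676 0.103 ]
nr [ 0.4642 -0.0457  0.103 ]
fl [0.6576 0.0519 0.103 ]
nl model [0.4806 0.0685 0.103 ]
nr model [ 0.4612 -0.0499  0.103 ]
fl model [0.6543 0.0401 0.103 ]
fr model [ 0.6349 -0.0783  0.103 ]
```

Run:
```python
from h import *
plan([.484,.064,.27],-54.3)
```

```text
shift [ 0.2429 -0.2032 -0.2858] dist 0.1707 turn deg 45.03 units 1.0007 t 6.0 az0 -9.27 F [ 0.3 -0.3  0.4] tcp [ 0.5461 -0.062   0.367 ] w 0.003
```

Request:
drive_tool:
  rows:
    - [[0.24,-0.203,-0.286,1.0,-0.39],[0.24,-0.203,-0.286,1.0,-0.39],[0.24,-0.203,-0.286,1.0,-0.39],[0.24,-0.203,-0.286,1.0,-0.39],[0.24,-0.203,-0.286,1.0,-0.39],[0.24,-0.203,-0.286,1.0,-0.39],[0.24,-0.203,-0.286,1.0,-0.39],[0.24,-0.203,-0.286,1.0,-0.39],[0.24,-0.203,-0.286,1.0,-0.39],[0.24,-0.203,-0.286,1.0,-0.39]]

```text
time_s: 7.0
tcp_pos: [0.4851, 0.0641, 0.2725]
eef_rot: [[-0.0, 0.584, -0.811], [0.0, -0.811, -0.584], [-1.0, -0.0, 0.0]]
ft_force: [-0.5, 0.3, 0.1]
grip_width: 0.303
```

Run:
```python
from h import *
from cell import *
s=plan([.484,.064,.172],-54.3)
f=grab_frame("wrist");cv2.imwrite("pics/w5.png",f["color"]);pickle.dump((f,s),open("pics/w5.pkl","wb"))
```

```text
shift [ 0.2513 -0.0014  0.0023] dist 0.1005 turn deg 0.06 units 0.0014 t 7.0 az0 -54.24 F [-0.5  0.3  0.1] tcp [0.4851 0.0641 0.2725] w 0.303
```

View pics/w5.png

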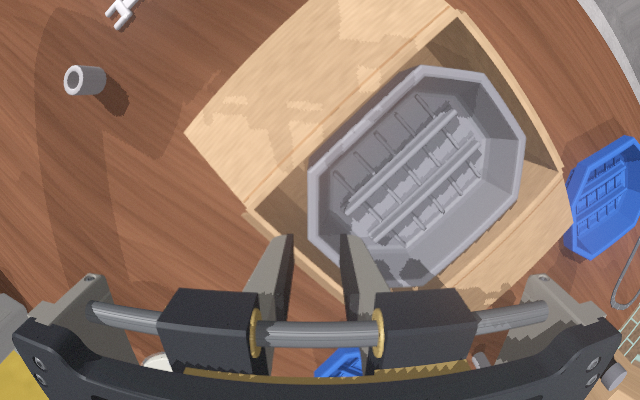

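Run:
```python
from h import *
f,s=pickle.load(open("pics/w5.pkl","rb"))
a=f["color"][150:260,260:380];cv2.imwrite("pics/w5c.png",cv2.resize(a,None,fx=5,fy=5,interpolation=2))
R=np.array(s["eef_rot"]);t=np.array(s["tcp_pos"])
for p in((309,177),(308,236),(308,206)):
    X=wonz(f,p,s,.103);print(X.round(4),"tool",(R.T@(X-t)).round(4))
```

```text
[0.5028 0.0835 0.103 ] tool [ 0.1695 -0.0054 -0.0258]
[0.4586 0.0533 0.103 ] tool [ 0.1695 -0.0067  0.0277]
[0.4816 0.0695 0.103 ] tool [ 0.1695 -0.0064 -0.0003]
```

View pics/w5c.png

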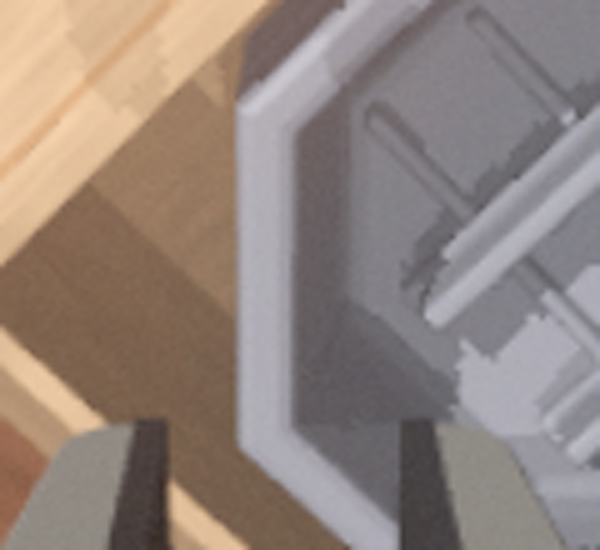

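Request:
drive_tool:
  rows:
    - [[0.1,-0.002,0.002,0,-0.39],[0.16,-0.002,0.002,0,-0.39],[0.2,-0.002,0.002,0,-0.39],[0.23,-0.002,0.002,0,-0.39],[0.25,-0.002,0.002,0,-0.39],[0.25,-0.002,0.002,0,-0.39],[0.25,-0.002,0.002,0,-0.39]]

```text
time_s: 7.75
tcp_pos: [0.4844, 0.0646, 0.1732]
eef_rot: [[0.001, 0.584, -0.811], [0.0, -0.811, -0.584], [-1.0, 0.0, -0.001]]
ft_force: [-0.1, 1.0, 0.3]
grip_width: 0.305
```

Run:
```python
from h import *
from cell import *
s=plan([.484,.064,.172],-54.3)
f=grab_frame("wrist");a=f["color"][100:300,200:440];cv2.imwrite("pics/w6.png",cv2.resize(a,None,fx=3,fy=3))
```

```text
shift [0.0029 0.0007 0.0016] dist 0.0014 turn deg 0.06 units 0.0013 t 7.75 az0 -54.24 F [-0.1  1.   0.3] tcp [0.4844 0.0646 0.1732] w 0.305
```

View pics/w6.png

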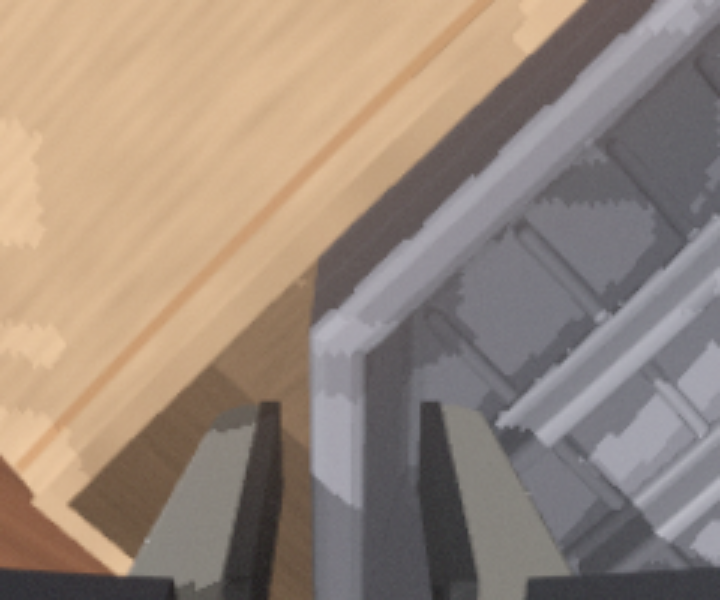

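The fingers straddle the rim evenly, so I'll close gently.

Request:
drive_tool:
  rows:
    - [[0,0,0,0,-1],[0,0,0,0,-1],[0,0,0,0,-1],[0,0,0,0,-1],[0,0,0,0,-1],[0,0,0,0,-1]]
  newtons: 20

```text
time_s: 8.4
tcp_pos: [0.4835, 0.0654, 0.1732]
eef_rot: [[-0.001, 0.584, -0.812], [0.002, -0.812, -0.584], [-1.0, -0.002, -0.0]]
ft_force: [-3.0, 6.3, 4.5]
grip_width: 0.107
```

Request:
drive_tool:
  rows:
    - [[-0.005,-0.003,0,0,-1],[-0.01,-0.002,0,0,-1],[-0.015,-0.001,0,0,-1],[-0.02,0,0,0,-1],[-0.025,0,0,0,-1],[-0.025,0,0,0,-1]]

```text
time_s: 9.0
tcp_pos: [0.4835, 0.0647, 0.1829]
eef_rot: [[-0.001, 0.584, -0.812], [0.0, -0.812, -0.584], [-1.0, -0.001, 0.001]]
ft_force: [-3.0, 3.4, -2.7]
grip_width: 0.109
```

```bash
cat > look.py <<'E'
import sys
from h import *
from cell import *
n=sys.argv[1]
s=plan([.484,.064,.172],-54.3);print("M",np.round(s["torque"],2))
f=grab_frame("scene");a=f["color"][80:280,225:425];b=cv2.resize(a,None,fx=2.5,fy=2.5,interpolation=2)
f=grab_frame("side");a=f["color"][100:280,220:380] if len(sys.argv)<3 else f["color"][60:240,220:380];d=cv2.resize(a,(400,450),interpolation=2);d=cv2.copyMakeBorder(d,0,50,0,0,0)[:,:300] if 0 else cv2.copyMakeBorder(cv2.resize(d,(300,337)),0,163,0,0,0)
cv2.imwrite(f"pics/{n}.png",np.hstack([b,d]))
f=grab_frame("wrist");cv2.imwrite(f"pics/{n}w.png",f["color"]);pickle.dump((f,s),open(f"pics/{n}w.pkl","wb"))
E
python3 look.py l1
```

```text
shift [ 0.0272  0.0021 -0.0001] dist 0.0109 turn deg 0.04 units 0.0009 t 9.0 az0 -54.26 F [-3.   3.4 -2.7] tcp [0.4835 0.0647 0.1829] w 0.109
M [ 0.96  0.81 -0.01]
```

View pics/l1.png

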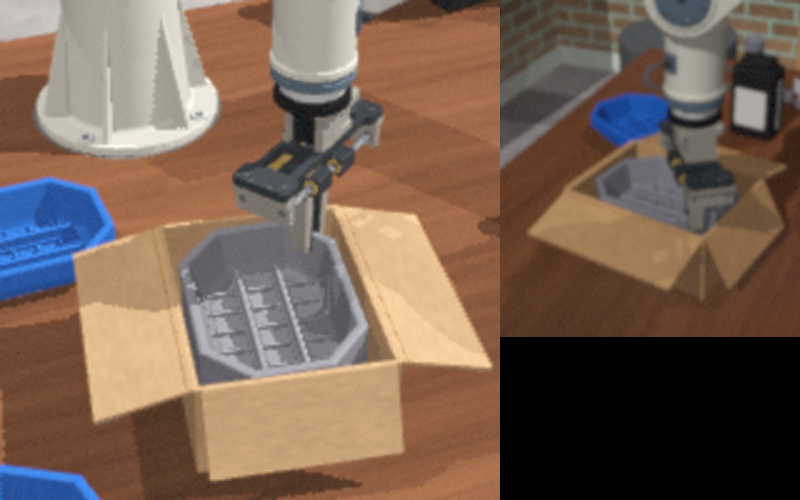

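View pics/l1w.png

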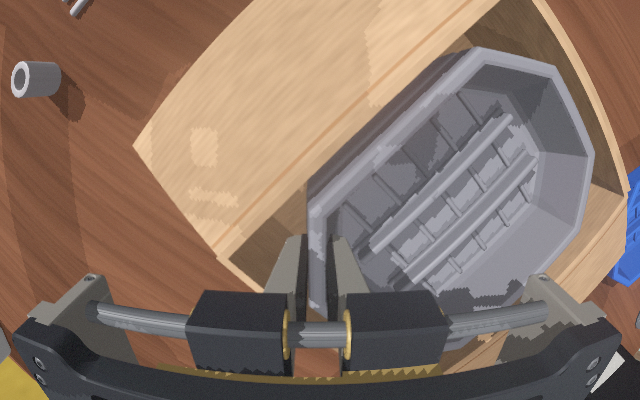

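```bash
cat > hyp.py <<'E'
import sys
from h import *
n,h=sys.argv[1],float(sys.argv[2])
f,s=pickle.load(open(f"pics/{n}w.pkl","rb"))
c=np.array([.5577,-.0045,.053]);a=np.radians(-9.3);R0=np.array([[np.cos(a),-np.sin(a),0],[np.sin(a),np.cos(a),0],[0,0,1]])
V=[(-110,38),(-66,82),(66,82),(110,38),(110,-38),(66,-82),(-66,-82),(-110,-38)]
dg=np.array([-1,1,0])/2**.5  # outward near-left
ax=np.cross(dg,[0,0,1.]) 
im=f["color"].copy()
for nm,lift,tilt,col in(("rest",0,0,(0,0,255)),("level",h,0,(0,255,0)),("tilt",h,1,(255,0,0))):
    P=[]
    for v in V:
        p=np.array([v[0]/1e3,v[1]/1e3,.05])
        if tilt:
            piv=-dg*.107+[0,0,.026];th=np.arcsin(h/.213);r,_=cv2.Rodrigues(ax*th);p=piv+r@(p-piv)
        else:p=p+[0,0,lift]
        P.append(wproj(f,c+R0@p,s))
    P=np.array(P);print(nm,P.round(0).astype(int).tolist())
    cv2.polylines(im,[P.round().astype(np.int32)],True,col,1)
a=im[20:380,240:620];cv2.imwrite(f"pics/{n}h.png",cv2.resize(a,None,fx=1.6,fy=1.6,interpolation=2))
E
python3 hyp.py l1 .01
```

```text
rest [[307, 298], [306, 205], [474, 44], [554, 63], [597, 151], [581, 231], [458, 346], [382, 354]]
level [[307, 308], [305, 211], [482, 42], [564, 62], [606, 154], [589, 236], [463, 354], [384, 364]]
tilt [[309, 308], [308, 211], [480, 43], [557, 63], [598, 152], [582, 231], [462, 349], [385, 361]]
```

View pics/l1h.png

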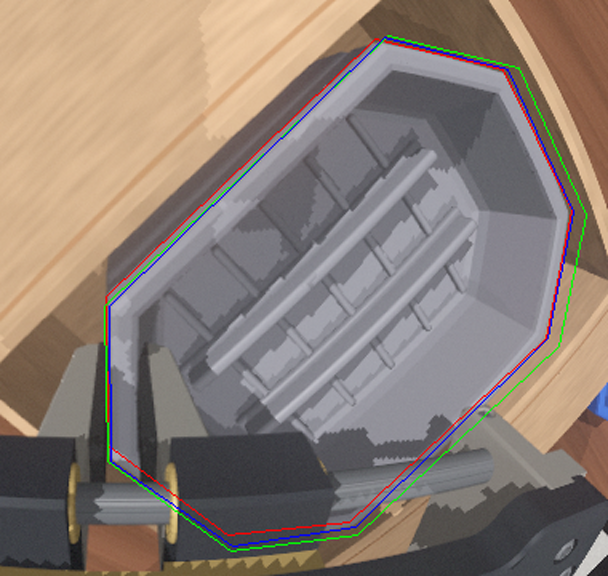

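Request:
drive_tool:
  rows:
    - [[-0.006,-0.001,0,0,-1],[-0.012,-0.001,0,0,-1],[-0.018,0,0,0,-1],[-0.024,0,0,0,-1],[-0.03,0.001,0,0,-1],[-0.036,0.002,0,0,-1],[-0.036,0.002,0,0,-1]]
  newtons: 14

```text
time_s: 9.85
tcp_pos: [0.4843, 0.0641, 0.1976]
eef_rot: [[-0.0, 0.584, -0.812], [0.001, -0.812, -0.584], [-1.0, -0.0, -0.0]]
ft_force: [-4.4, 4.0, -0.8]
grip_width: 0.122
```

```bash
python3 look.py l2; python3 hyp.py l2 .025
```

```text
shift [ 0.0639 -0.0003  0.0008] dist 0.0256 turn deg 0.04 units 0.0008 t 9.85 az0 -54.26 F [-4.4  4.  -0.8] tcp [0.4843 0.0641 0.1976] w 0.122
M [ 0.96  0.99 -0.08]
rest [[306, 286], [305, 198], [461, 49], [539, 65], [583, 148], [568, 225], [451, 335], [377, 342]]
level [[305, 309], [303, 212], [481, 42], [563, 62], [605, 155], [588, 237], [462, 355], [382, 365]]
tilt [[312, 308], [311, 212], [477, 46], [548, 65], [585, 149], [571, 225], [459, 343], [386, 358]]
```

View pics/l2h.png

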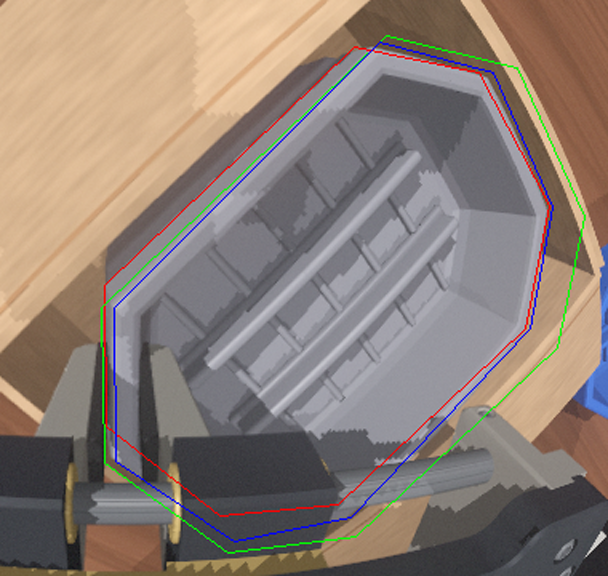

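View pics/l2.png

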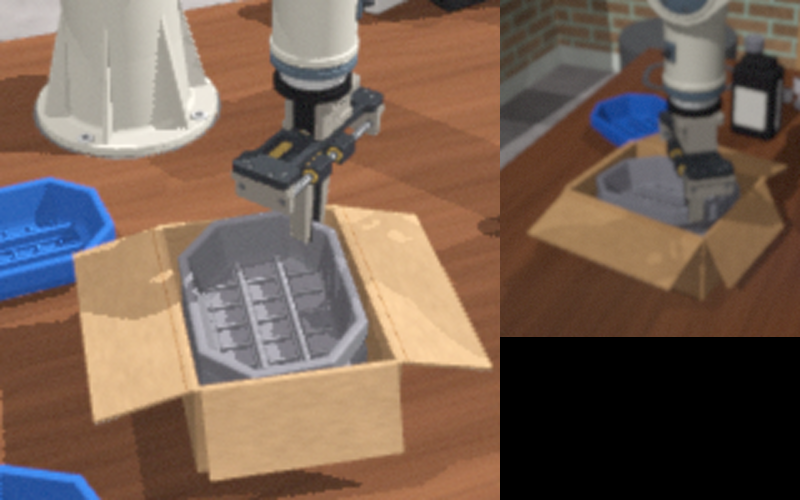

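Request:
drive_tool:
  rows:
    - [[-0.006,-0.001,0,0,-1],[-0.012,-0.002,0,0,-1],[-0.018,-0.002,0,0,-1],[-0.024,-0.002,0,0,-1],[-0.03,-0.002,0,0,-1],[-0.036,-0.002,0,0,-1],[-0.042,-0.002,0,0,-1],[-0.042,-0.002,0,0,-1]]
  newtons: 12

```text
time_s: 10.8
tcp_pos: [0.4842, 0.0645, 0.2142]
eef_rot: [[0.001, 0.584, -0.812], [0.0, -0.812, -0.584], [-1.0, 0.0, -0.001]]
ft_force: [-0.6, 0.2, -1.3]
grip_width: 0.12
```

```bash
python3 look.py l3; python3 hyp.py l3 .042
```

```text
shift [0.1056 0.0007 0.0012] dist 0.0422 turn deg 0.05 units 0.0012 t 10.8 az0 -54.25 F [-0.6  0.2 -1.3] tcp [0.4842 0.0645 0.2142] w 0.12
M [ 0.04  0.06 -0.  ]
rest [[307, 274], [306, 190], [451, 53], [525, 67], [569, 145], [556, 218], [445, 322], [374, 328]]
level [[306, 309], [304, 212], [482, 42], [563, 63], [606, 155], [589, 237], [462, 356], [383, 365]]
tilt [[320, 309], [321, 212], [476, 49], [540, 67], [573, 146], [560, 218], [459, 335], [391, 353]]
```

View pics/l3h.png

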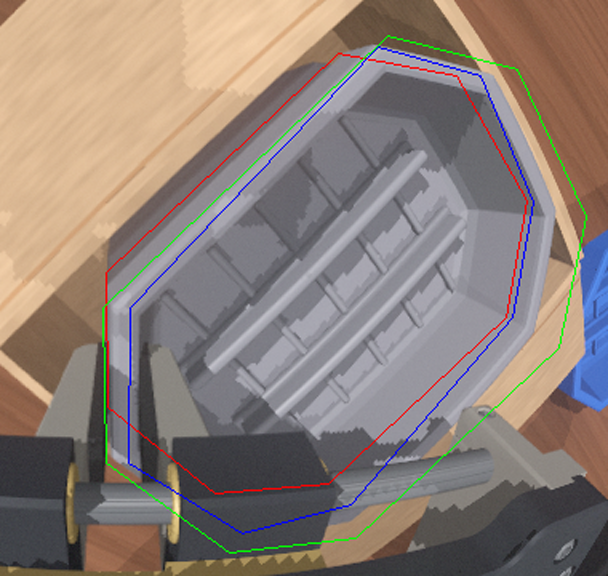

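View pics/l3.png

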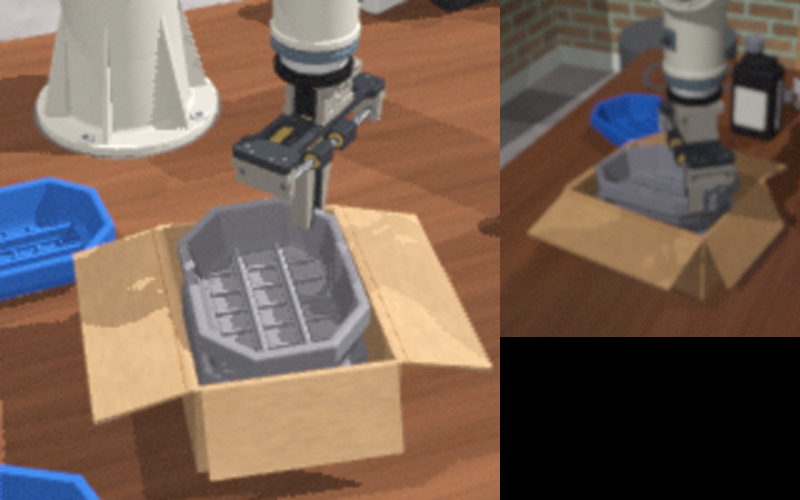

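Request:
drive_tool:
  rows:
    - [[0,0,0,0,-1],[0,0,0,0,-1],[0,0,0,0,-1],[-0.02,0,0,0,-1],[-0.04,0,0,0,-1],[-0.06,0,0,0,-1],[-0.08,0,0,0,-1],[-0.1,0,0,0,-1],[-0.1,0,0,0,-1]]
  newtons: 45

```text
time_s: 11.85
tcp_pos: [0.4846, 0.0646, 0.2553]
eef_rot: [[0.002, 0.584, -0.812], [0.0, -0.812, -0.584], [-1.0, 0.001, -0.002]]
ft_force: [0.8, -1.0, -0.8]
grip_width: 0.103
```

```bash
python3 look.py l4; python3 hyp.py l4 .082
```

```text
shift [2.082e-01 2.000e-04 2.600e-03] dist 0.0833 turn deg 0.05 units 0.0012 t 11.85 az0 -54.25 F [ 0.8 -1.  -0.8] tcp [0.4846 0.0646 0.2553] w 0.103
M [0.08 0.06 0.05]
rest [[308, 249], [308, 177], [429, 61], [496, 71], [539, 139], [530, 204], [430, 296], [367, 300]]
level [[305, 309], [304, 213], [480, 44], [562, 64], [604, 155], [587, 237], [461, 355], [382, 365]]
tilt [[347, 306], [352, 211], [476, 57], [522, 72], [545, 139], [536, 203], [459, 317], [404, 341]]
```

View pics/l4h.png

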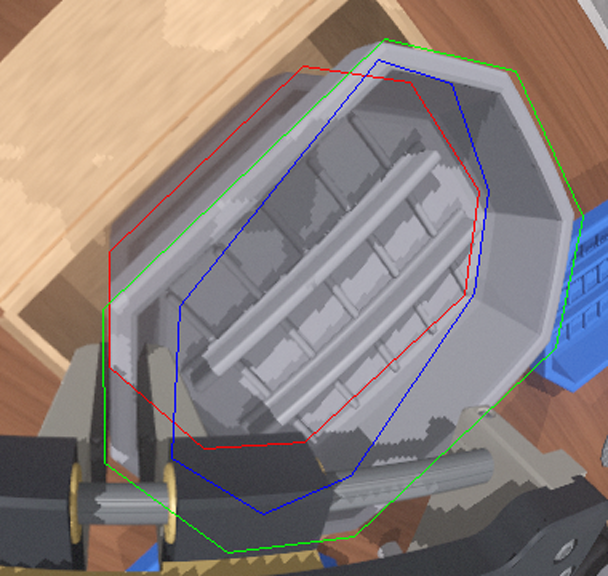

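View pics/l4.png

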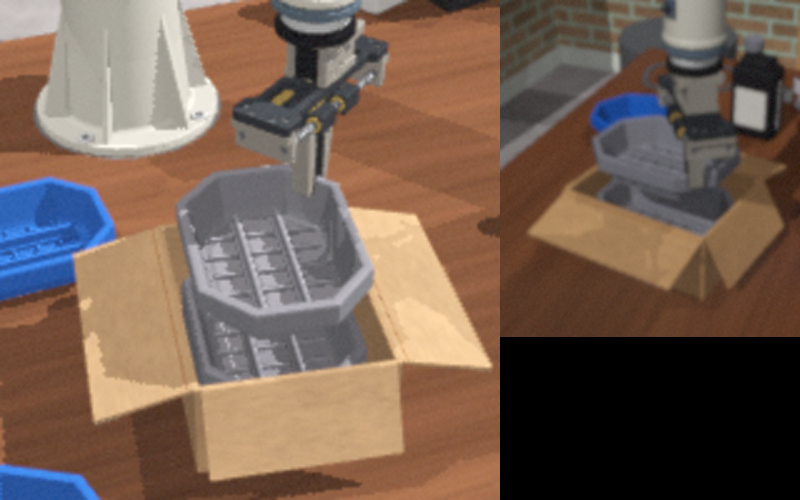

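Request:
drive_tool:
  rows:
    - [[0,0,0,0,-1],[0,0,0,0,-1],[-0.03,0,0,0,-1],[-0.07,0,0,0,-1],[-0.11,0,0,0,-1],[-0.15,0,0,0,-1],[-0.19,0,0,0,-1],[-0.23,0,0,0,-1],[-0.26,0,0,0,-1],[-0.28,0,0,0,-1],[-0.28,0,0,0,-1],[-0.28,0,0,0,-1]]
  newtons: 60

```text
time_s: 13.2
tcp_pos: [0.4838, 0.0645, 0.3655]
eef_rot: [[-0.0, 0.584, -0.812], [-0.0, -0.812, -0.584], [-1.0, -0.0, 0.0]]
ft_force: [0.1, 0.5, -1.5]
grip_width: 0.102
```

```bash
python3 look.py l5 1; python3 hyp.py l5 .194;python3 - <<'E'
from h import *
from cell import *
f=grab_frame("scene");cv2.imwrite("pics/l5s.png",f["color"][80:280,220:460].repeat(3,0).repeat(3,1));pickle.dump(f,open("pics/l5s.pkl","wb"))
f=grab_frame("side");cv2.imwrite("pics/l5d.png",cv2.resize(f["color"][80:260,220:400],None,fx=3,fy=3,interpolation=2));pickle.dump(f,open("pics/l5d.pkl","wb"))
E
```

```text
shift [4.839e-01 1.600e-03 1.000e-04] dist 0.1935 turn deg 0.05 units 0.0012 t 13.2 az0 -54.25 F [ 0.1  0.5 -1.5] tcp [0.4838 0.0645 0.3655] w 0.102
M [ 0.08  0.03 -0.02]
rest [[311, 206], [311, 153], [395, 72], [446, 77], [483, 126], [479, 175], [403, 246], [355, 247]]
level [[306, 309], [304, 212], [483, 42], [565, 62], [607, 155], [590, 237], [463, 356], [384, 365]]
tilt [[507, 283], [526, 202], [513, 76], [502, 81], [494, 127], [489, 174], [483, 271], [486, 302]]
```

View pics/l5h.png

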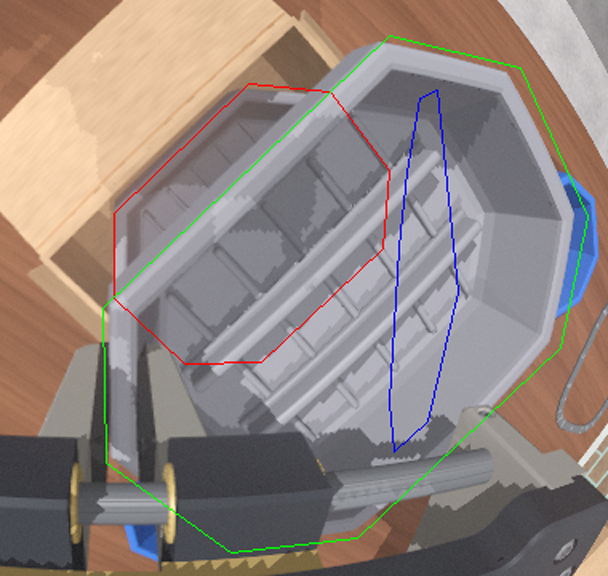

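View pics/l5s.png

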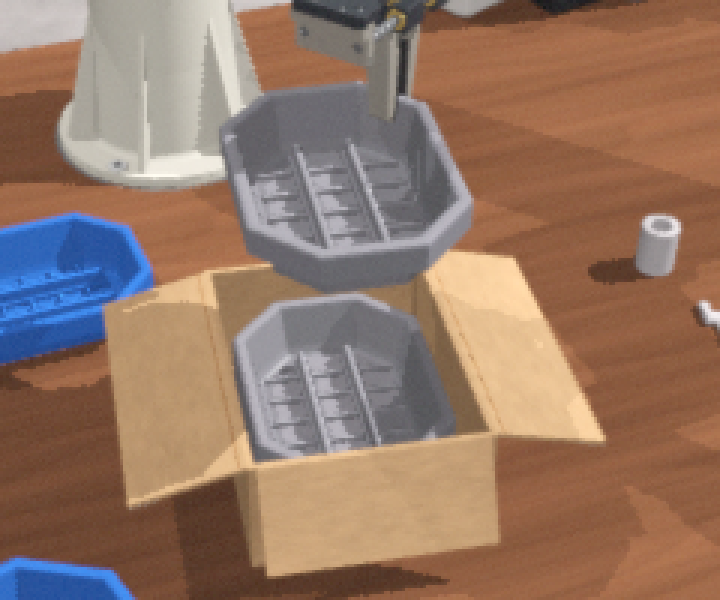

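View pics/l5d.png

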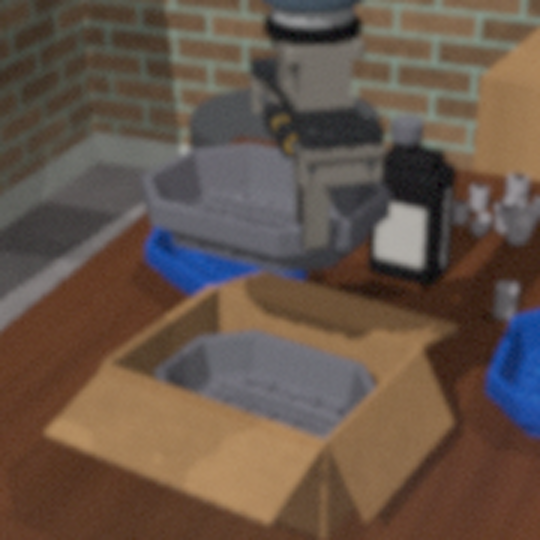

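Run:
```python
from h import *
f=pickle.load(open("pics/l5s.pkl","rb"));cv2.imwrite("pics/z1.png",cv2.resize(f["color"][100:180,285:385],None,fx=7,fy=7,interpolation=2))
f,s=pickle.load(open("pics/l5w.pkl","rb"));cv2.imwrite("pics/z2.png",cv2.resize(f["color"][30:260,300:610],None,fx=2.5,fy=2.5,interpolation=2))
```

```text
(no output)
```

View pics/z1.png

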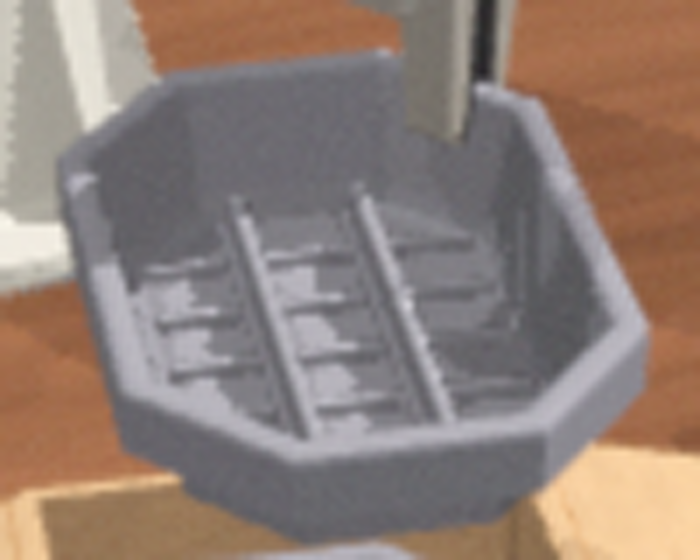

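View pics/z2.png

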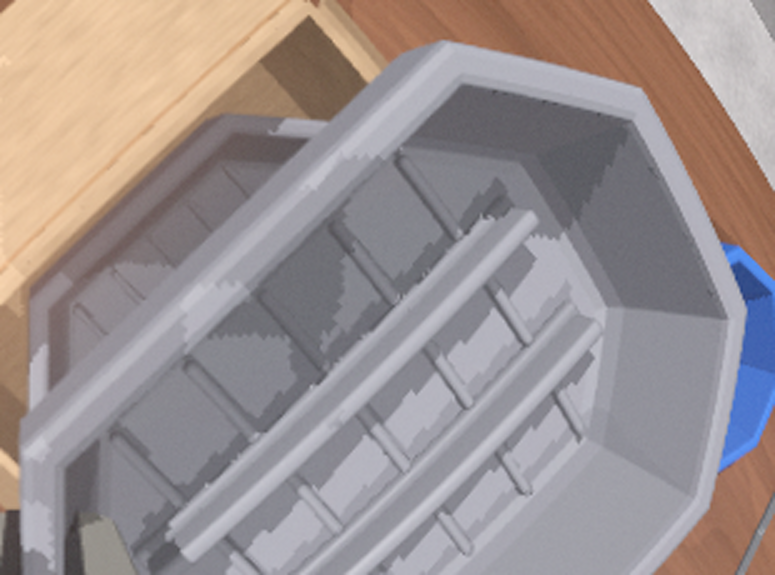

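Run:
```python
from h import *
S=pickle.load(open("pics/l5s.pkl","rb"));f,s=pickle.load(open("pics/l5w.pkl","rb"))
sc={1:(538,102),2:(648,330),3:(548,437),4:(297,460),5:(118,395)}
w={1:(23,432),2:(447,41),3:(641,90),4:(745,308),5:(714,505)}
V={1:(-66,82),2:(66,82),3:(110,38),4:(110,-38),5:(66,-82)}
P=[];M=[]
for k in sc:
    o1,d1=ray(S,(sc[k][0]/7+285,sc[k][1]/7+100));o2,d2=wray(f,(w[k][0]/2.5+300,w[k][1]/2.5+30),s)
    d1/=np.linalg.norm(d1);d2/=np.linalg.norm(d2)
    t=np.linalg.lstsq(np.c_[d1,-d2],o2-o1,rcond=None)[0];p,q=o1+t[0]*d1,o2+t[1]*d2
    X=(p+q)/2;print(k,X.round(4),"gap",np.linalg.norm(p-q).round(4));P.append(X);M.append([*V[k],0])
P=np.array(P);M=np.array(M)/1e3
Pc,Mc=P-P.mean(0),M-M.mean(0);U,_,Vt=np.linalg.svd(Mc.T@Pc);D=np.diag([1,1,np.linalg.det(Vt.T@U.T)]);R=Vt.T@D@U.T
print(R.round(3),"tilt",np.degrees(np.arccos(R[2,2])),"res",(Pc-Mc@R.T).round(4).tolist())
c=P.mean(0)-R@M.mean(0);print("rim centre",c,"opp corner z",(c+R@[.088,-.06,0])[2],"near",(c+R@[-.088,.06,0])[2])
```

```text
1 [0.5093 0.0861 0.2924] gap 0.0026
2 [0.6369 0.0643 0.2883] gap 0.0018
3 [0.6734 0.014  0.2863] gap 0.0033
4 [ 0.6599 -0.059   0.2876] gap 0.0021
5 [ 0.6124 -0.0976  0.2886] gap 0.0014
[[ 0.986  0.162  0.034]
 [-0.162  0.987 -0.001]
 [-0.034 -0.005  0.999]] tilt 1.9590863926220847 res [[0.0018, -0.0002, -0.0001], [-0.0008, -0.0006, 0.0003], [-0.0005, -0.0003, -0.0005], [-0.0017, 0.0017, 0.0005], [0.0013, -0.0006, -0.0002]]
rim centre [ 0.5593029  -0.00534176  0.29066734] opp corner z 0.2879947761366965 near 0.2933399051476288
```

Request:
drive_tool:
  rows:
    - [[0,0,0,0,-1],[0,0,0,0,-1],[0,0,0,0,-1],[0,0,0,0,-1],[0,0,0,0,-1],[0,0,0,0,-1],[0,0,0,0,-1],[0,0,0,0,-1],[0,0,0,0,-1],[0,0,0,0,-1]]
  newtons: 60

```text
time_s: 14.45
tcp_pos: [0.484, 0.0646, 0.3659]
eef_rot: [[-0.0, 0.584, -0.812], [-0.0, -0.812, -0.584], [-1.0, -0.0, 0.0]]
ft_force: [0.6, 0.9, -2.1]
grip_width: 0.101
```

Run:
```python
from h import *
from cell import *
s=plan([.484,.064,.365],-54.3)
f=grab_frame("scene");S=pickle.load(open("pics/l5s.pkl","rb"));print("changed px",int((cv2.absdiff(f["color"],S["color"]).max(2)>40).sum()))
cv2.imwrite("pics/fin.png",f["color"])
# next tray: rim predicted at z=.079
a=np.radians(-9.3);R=np.array([[np.cos(a),-np.sin(a)],[np.sin(a),np.cos(a)]])
im=cv2.resize(f["color"][150:260,255:395],None,fx=5,fy=5,interpolation=2)
P=[(proj(f,np.array([*(np.array([.5577,-.0045])+R@(np.array(v)/1e3)),.079]))-[255,150])*5 for v in[(-110,38),(-66,82),(66,82),(110,38),(110,-38),(66,-82),(-66,-82),(-110,-38)]]
cv2.polylines(im,[np.array(P).astype(np.int32)],True,(0,0,255),1);cv2.imwrite("pics/finn.png",im)
```

```text
shift [0.0022 0.0012 0.0007] dist 0.001 turn deg 0.05 units 0.0012 t 14.45 az0 -54.25 F [ 0.6  0.9 -2.1] tcp [0.484  0.0646 0.3659] w 0.101
changed px 38
```

View pics/finn.png

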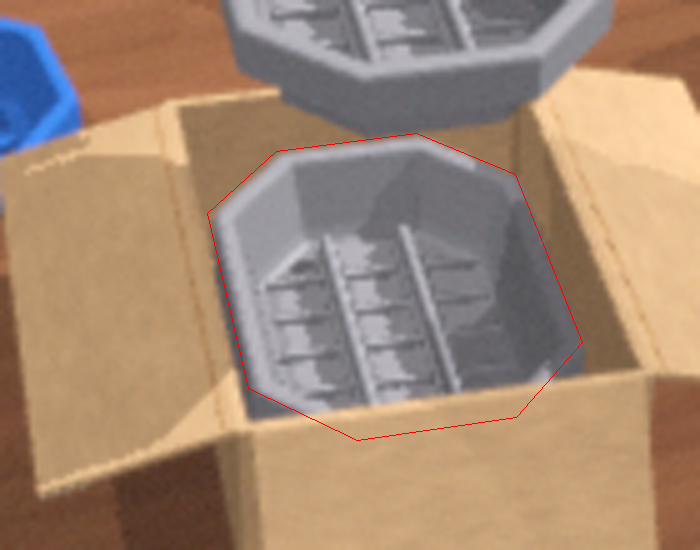

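View pics/fin.png

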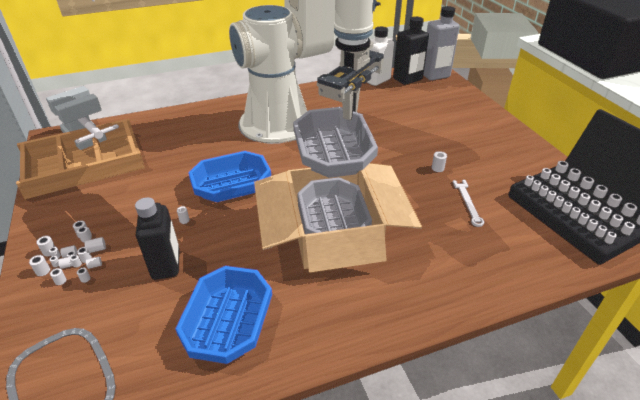

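The second tray's rim matches its seated outline to within a couple of pixels. The flaps lie flat, the held tray is steady at (335,140), and nothing else has moved. Handing in.

```bash
python3 -c "
from cell import *
print(close_job())"
```

```text
the job is handed in; nothing more can be done
None
```

The top tray is off the stack and still in the gripper, and I handed the job in at about 14.5 s of the 64 s allowed. No verdict was reported.

**What I did:** I swept both long flaps right back with the closed fingers. I then gripped the tray's near-left cut corner lightly and raised it. At 25 mm up, the opposite corner was still in its place. It left somewhere between 25 and 42 mm. After that I tightened the grip to 60 N to level the tray and lifted it clear.

**Last checks:**
- **Held tray:** It is right way up, with a tilt of about 2° measured from two views, so not perfectly level. Its underside is about 12–13 cm above the carton's edge.
- **Stillness:** The grip and the picture barely changed over a one-second hold.
- **Second tray:** Its rim matches the seated position to about 2 pixels.
- **Flaps and bench:** Both flaps look folded flat, though I did not measure their angles. The bottle, sockets, wrench and blue trays look unmoved.
- **Forces:** Wrist force readings stayed below about 9 N.

No check failed. The one mismatch was the 42 mm view, which showed the opposite corner already up when I expected it still down.

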